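# Open the latched guard gate of the culture cage

## Task

Lift the gravity latch bar out of its catch by its ball knob, feeling for the height at which it passes between the catch's lip and hood and never forcing it against either, and swing the gate of the guard cage open to about a right angle without slamming it. Then let the bar down on its rest and let go, leaving the bottles inside and the things beside the cage as they stand.

Things in the scene. Friction and masses are not known exactly. Their poses are not given: they have to be found in the camera images.
- cage: the fixed guard cage of aluminium posts and clear walls, 116 x 236 mm, 152 mm high. Its x axis points through the gate into the cage, y to the left as seen from the gate, z up; origin on the bench in the gate's plane, midway between the posts. It stands turned by up to 0.2 rad either way from facing the robot
- gate (a joint): opening of the gate: 0 shut, grows as the free (right) edge swings out toward the robot, end stop 1.7 rad. The gate is a framed clear panel 172 mm wide, 8 mm thick, top edge 150 mm above the bench; its hinge is a little stiff (about 0.06 N m) so it stays where it is left
- gate_hinge (a point): point on the gate's upright hinge line, at the gate's left edge, 75 mm above the bench
- latch (a joint): angle of the latch bar on the gate: 0 lying level on its rest pin, grows as its right end is lifted, free to 0.35 rad; it falls back by its weight (about 0.14 kg)
- latch_pivot (a point): the bar's pivot, on the gate 28 mm from the hinge line, 140 mm above the bench, 11 mm in front of the gate's middle plane (the pivot axis is square to the gate). The dark steel bar, 8 mm thick and 14 mm high, runs in front of the gate from the pivot 183 mm to the right, past the gate's free edge into the catch
- knob (a point): centre of the black ball knob, 22 mm in diameter, on a short 8 mm stem on the bar: with the bar at rest 100 mm to the right of the pivot, 40 mm above it and 10 mm in front of it, 30 mm above the gate's top edge. It rises and tilts with the bar and swings with the gate. Pinched from above across the gate (jaws closing square to it) it can tilt freely between the fingers
- latch_tip (a point): the middle of the bar where it lies in the catch, 173 mm from the pivot. Before it can swing out forward its underside must be raised here to clear the catch's lip: by 5 to 31 mm, different every time and not measured; 5 mm farther up it meets the buffer under the hood
- catch_post (a point): top of the right front post. The dark steel catch on it is 16 mm wide along the bar: an upright lip 5 mm in front of the bar, and over the bar a hood with a rubber buffer, its face 19 mm above the lip's top, so the 14 mm bar has 5 mm of free height between. The buffer gives about 0.15 mm per N; over 5 N between bar and catch is forcing it
- bottle_a_mid (a point): middle of a loose glass culture bottle (34 mm wide, 117 mm high) standing in the cage; leave it
- bottle_b_mid (a point): middle of a second such bottle in the cage; leave it
- cup_mid (a point): middle of a lidded specimen cup (65 mm wide, 67 mm high) standing to the right of the cage; leave it
- timer_mid (a point): middle of a bench timer (36 x 68 x 64 mm) standing to the left of the cage; leave it

How it is judged:
By the outcome, as a careful person would: the job done as asked, in the order asked, and still so for the second after the job is handed in, with the robot touching nothing.
It also fails if it takes over 64 s, if anything falls off the work surface, if the arm or the gripper's body presses on something with over 40 N, if the wrist force passes 120 N, or if a joint passes its speed limit or range.

## Robot

A 7-joint arm with a two-finger parallel gripper is mounted at the origin on a cart in front of the work surface, level with it; the furniture and walls round the work are solid. World frame = base frame: x ahead of the robot, y to its left, z up, the work surface at z = 0. Lengths are in m, angles in rad, forces in N, time in s.
With the tool pointing down it reaches from about 0.4 to 0.9 m from the base axis. Payload 5.5 kg.
Tool frame: the origin (TCP) lies at the very end of the fingers, on their centre line; the grasp point (between the pads) lies 19 mm behind it; z points along the fingers, y is the line along which they close (so a half turn about z gives the same grasp; the last joint's range is limited). The gripper opens to 85 mm and grips with 20 to 120 N. Pads are 22 mm wide; open, the fingers measure 114 mm over their backs; the gripper's body (76 mm by 85 mm) begins 54 mm behind the grasp point. The pads swing forward as they close: fully open they stand 13 mm farther back than shut.
Start: joints at [1.411, 0.501, -0.427, 1.55, 0.221, 1.138, -0.21], TCP at [0.267, -0.593, 0.231] pointing down, gripper open.
Joint ranges: [-2.88, 2.88], [-0.31, 2.03], [-1.54, 1.56], [0.2, 2.42], [-1.41, 4.55], [0.19, 2.02], [-2.57, 2.57]. Speed limits (rad/s): [2.57, 2.57, 3.14, 3.14, 3.14, 3.14, 3.14].

## Interface

Orientations are given as a 3x3 rotation matrix whose columns are the frame's x, y, z axes.
In Python, from station import r gives the robot as it stands. Calls block until the motion is done:
- r.move_ptp(position, orientation): joint-space move of the TCP to a pose.
- r.move_linear(position, speed=0.15, attitude=None): straight line of the TCP; attitude=None keeps the orientation; speed is the mean speed in m/s.
- r.move_joints(angles): joint-space move.
- r.set_gripper(opening, squeeze=None): finger opening in m; squeeze is the grip in N (None keeps the last); returns when the fingers have stopped.
- r.sleep(seconds).
- r.solve_ik(position, orientation): joint angles nearest the present ones, or None.
- r.camera(name): name is "scene" or "top" or "wrist"; returns a dict with "frame" (384x512x3 uint8, red, green, blue), "mtx" (3x3 intrinsics, pixels), "R" (3x3) and "t" (3): a world point X has camera coordinates R X + t; the wrist camera has in their place "hand_eye" (4x4, takes a point from camera to tool coordinates, whose origin is the TCP and whose axes are the flange's). Camera axes: x right, y down, z forward; pixel columns grow to the right and rows downward; lengths in m; the calibration is good to about 2 mm. A picture is of the moment at which its call begins: read the wrist's pose just before it. There is no depth.
A pose or a line that the arm cannot do raises r.MotionError and nothing moves.
- r.job_done(): hands the job in; it is judged then, once.
Readings, each from a call of its own:
- r.read_time(): time.
- r.read_q(): joint angles.
- r.read_qvel(): joint speeds.
- r.read_tau(): joint torques, N m.
- r.read_ee_pos(): TCP position.
- r.read_tool_rot(): TCP orientation.
- r.read_contact_force(): force on the tool from outside, world axes, zero at the start.
- r.read_ft_torque(): the same for the moment, N m.
- r.read_gripper_width(): finger opening in m.
- r.read_grasp_force(): force on a finger pad.
Only numpy, scipy, OpenCV 4.12 (cv2) and the standard library are available. Lean on these libraries where they do the work, as an engineer would, in place of code of your own. Each camera call takes 0.05 s, during which the arm holds its last target. There are 200 camera calls.

## Working session

There is one attempt and no reset: what is moved stays moved. The work goes in short steps, each a Python script; the robot and the scene stay as the last script left them, time stands still between calls to the robot, and variables do not carry over. Pictures are saved under pics/ and viewed, at most 10 in all, crops included, and the job is handed in when it is done.

```bash
mkdir -p pics
python3 - <<'E'
from station import r
import cv2
import numpy as np
for n in ("scene","top"):
    c=r.camera(n); f=c["frame"]
    cv2.imwrite(f"pics/{n}.png",cv2.resize(f[:,:,::-1],(800,600),interpolation=cv2.INTER_CUBIC))
    np.savez(f"{n}.npz",**c)
    print(n,np.round(c["mtx"],1).tolist(),np.round(-c["R"].T@c["t"],3),np.round(c["R"],2).tolist())
print(r.read_time())
E
```

```text
scene [[466.5, 0.0, 263.5], [0.0, 466.5, 183.9], [0.0, 0.0, 1.0]] [ 0.051 -0.582  0.578] [[0.76, -0.65, -0.01], [-0.32, -0.35, -0.88], [0.57, 0.67, -0.47]]
top [[370.8, 0.0, 251.7], [0.0, 370.8, 192.8], [0.0, 0.0, 1.0]] [0.475 0.066 0.986] [[-0.0, -1.0, -0.01], [-0.99, 0.0, -0.14], [0.14, 0.01, -0.99]]
0.1
```

View pics/scene.png

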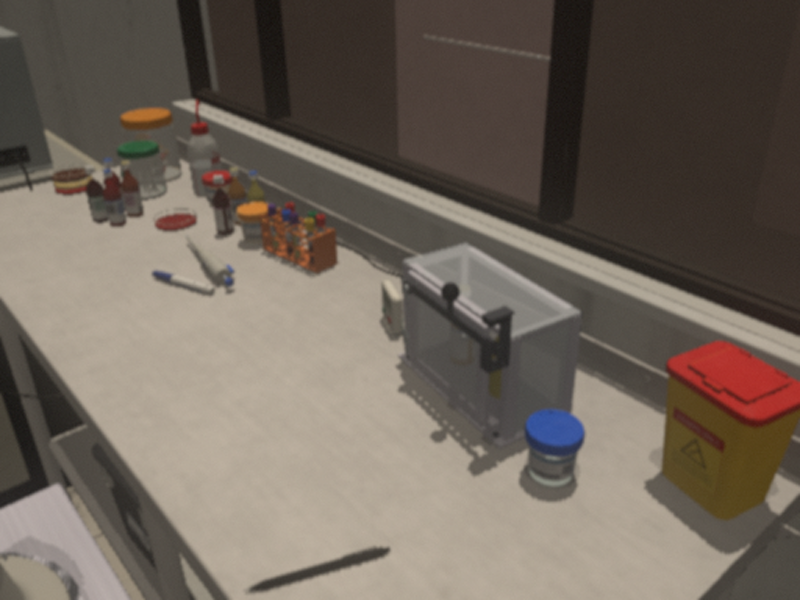

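View pics/top.png

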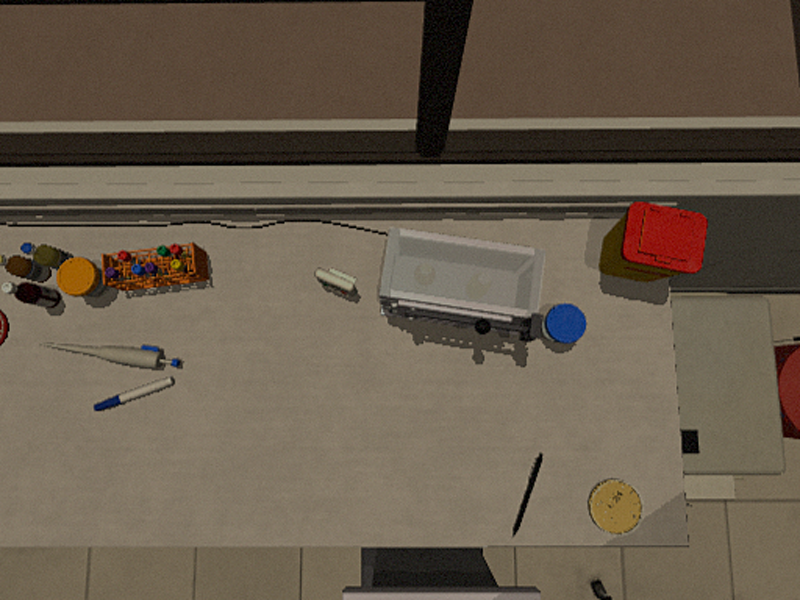

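The knob is at about (450,291) in the scene picture and (482,326) in the top picture. The cage is turned slightly to the right, with its hinge on the left and its catch on the right at about (497,335) in the scene picture. Next I triangulate the knob and get the yaw from the rim.

```bash
cat > h.py <<'E'
import numpy as np, cv2
def ray(c,u,v):
    d=c["R"].T@np.linalg.inv(c["mtx"])@[u,v,1]; return -c["R"].T@c["t"], d/np.linalg.norm(d)
def onz(c,u,v,z):
    o,d=ray(c,u,v); return o+d*(z-o[2])/d[2]
def tri(rays):
    A=np.zeros((3,3));b=np.zeros(3)
    for o,d in rays:
        P=np.eye(3)-np.outer(d,d);A+=P;b+=P@o
    X=np.linalg.solve(A,b); return X,[np.linalg.norm((np.eye(3)-np.outer(d,d))@(X-o)) for o,d in rays]
def dark(f,u,v,w,th):
    "centroid of the knob-like dark blob after opening, near u,v"
    g=f.max(2)[v-w:v+w+1,u-w:u+w+1]
    m=cv2.morphologyEx((g<th).astype(np.uint8),cv2.MORPH_OPEN,cv2.getStructuringElement(cv2.MORPH_ELLIPSE,(5,5)))
    n,l,s,c=cv2.connectedComponentsWithStats(m)
    k=1+np.argmin(np.linalg.norm(c[1:]-w,axis=1)); return c[k]+[u-w,v-w],s[k]
def frame(yaw):
    "cage x (inward), y (left)"
    return np.array([np.cos(yaw),np.sin(yaw),0]),np.array([-np.sin(yaw),np.cos(yaw),0])
E
python3 - <<'E'
from h import *
S=dict(np.load("scene.npz"));T=dict(np.load("top.npz"))
for th in (35,45,55):
    a,sa=dark(S["frame"],288,186,9,th);b,sb=dark(T["frame"],308,208,9,th);print(th,a,sa,b,sb)
    print(tri([ray(S,*a),ray(T,*b)]))
k=1/1.5625
for n,p in (("back",[(396,229),(543,248)]),("front",[(383,300),(535,321)])):
    q=[onz(T,u*k,v*k,.152) for u,v in p]; d=q[0]-q[1]; print(n,np.round(q,3).tolist(),np.arctan2(-d[0],d[1]))
f=T["frame"][130:235,230:385];cv2.imwrite("pics/topc.png",cv2.resize(np.hstack([f]),(775,525),interpolation=cv2.INTER_CUBIC)[:,:,::-1])
E
```

```text
Traceback (most recent call last):
  File "h.py", line 16, in dark
    k=1+np.argmin(np.linalg.norm(c[1:]-w,axis=1)); return c[k]+[u-w,v-w],s[k]
        ~~~~~~~~~^^^^^^^^^^^^^^^^^^^^^^^^^^^^^^^^
ValueError: attempt to get argmin of an empty sequence
```

Run:
```python
from h import *
S=dict(np.load("scene.npz"));T=dict(np.load("top.npz"))
print(S["frame"].max(2)[178:196,278:298]);print(T["frame"].max(2)[200:218,298:318])
k=1/1.5625
for n,p in (("back",[(396,229),(543,248)]),("front",[(383,300),(535,321)])):
    q=[onz(T,u*k,v*k,.152) for u,v in p]; d=q[0]-q[1]; print(n,np.round(q,3).tolist(),np.arctan2(-d[0],d[1]))
f=T["frame"][130:235,230:385];cv2.imwrite("pics/topc.png",cv2.resize(np.hstack([f]),(775,525),interpolation=cv2.INTER_CUBIC)[:,:,::-1])
```

```text
[[177 171 162 148 140 135 134 135 134 134 134 134 134 135 133 135 139 147
  151 152]
 [173 176 172 164 153 144 137 133 131 129 128 129 131 132 135 136 140 145
  150 150]
 [162 171 176 175 167 155 137 125 115 109 108 110 119 126 132 134 139 147
  151 152]
 [138 157 167 172 172 155 130 103  87  80  82  81  88 106 124 135 142 148
  151 151]
 [127 132 148 163 161 141 104  74  60  58  58  57  62  78 106 129 143 150
  154 153]
 [141 129 127 138 138 111  74  50  49  49  50  50  52  57  83 115 141 152
  154 155]
 [163 151 135 123 109  81  54  47  46  48  49  49  46  47  61 100 136 151
  155 155]
 [165 167 157 133  98  61  43  46  45  46  50  46  46  43  49  83 124 147
  154 156]
 [142 160 166 151 105  59  43  44  45  46  45  44  43  42  48  74 115 144
  155 156]
 [110 134 152 148 108  61  43  43  43  45  44  46  46  42  43  74 116 146
  156 155]
 [ 88 103 124 129 102  64  45  46  43  45  42  42  43  43  49  83 128 155
  160 156]
 [ 79  85  95 101  92  64  45  43  39  42  40  41  42  45  64 107 146 166
  166 162]
 [ 78  78  82  86  83  64  52  43  42  41  42  42  44  54  88 133 162 174
  173 
[... 1410 characters left out ...]
3   1   9   4   6  35  67  76
   71  77]
 [ 69  77  73  77  72  78  74  40   7   4   0   0  12   2  29  65  71  64
   64  61]
 [ 71  73  74  68  72  77  76  69  50  14   9   4  27  62  74  73  72  70
   69  66]
 [ 70  69  71  74  74  71  77  76  66  61  69  65  66  74  76  71  69  72
   69  74]
 [ 68  72  77  73  71  65  74  73  71  73  71  73  74  75  70  72  71  67
   70  68]
 [ 71  67  64  73  70  69  76  75  70  63  67  72  70  72  73  72  69  69
   75  74]
 [ 67  67  71  65  72  71  74  72  68  70  70  75  72  66  77  70  67  72
   67  67]]
back [[0.705, 0.068, 0.152], [0.675, -0.148, 0.152]] -0.13792430897697028
front [[0.599, 0.087, 0.152], [0.567, -0.132, 0.152]] -0.14327585786277675
```

View pics/topc.png

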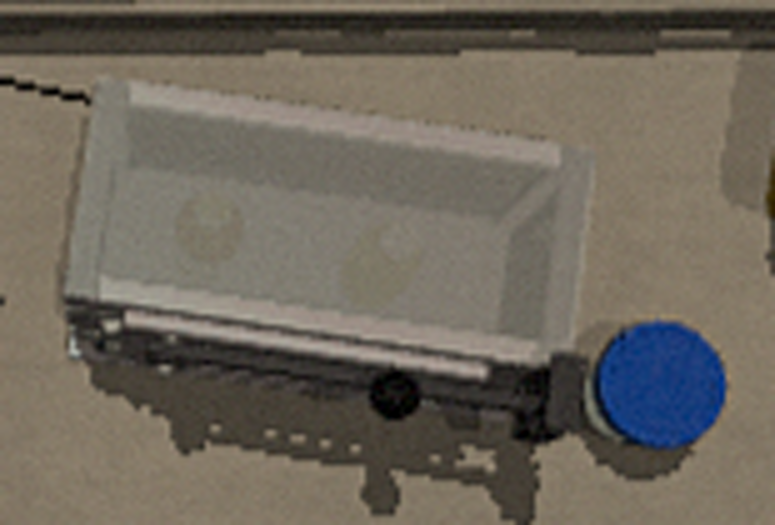

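The crop shows the knob at (308.8, 208.5) in original pixels. The pink gate rail runs from crop (125,317) to (487,372).

```bash
cat > plan.py <<'E'
from h import *
def knob_at(K0,yaw,th=0.,phi=0.):
    "knob for latch angle th, gate angle phi, from its rest place K0 with shut gate"
    x,y=frame(yaw); H=K0+.021*x+.128*y            # hinge line
    xg,yg=frame(yaw-phi)
    return H-yg*(.028+.1*np.cos(th)-.04*np.sin(th))-.021*xg+np.array([0,0,.1*np.sin(th)+.04*np.cos(th)-.04])
def rot(yaw,phi,s=1):
    "tool down, y along the gate's normal (times s)"
    xg,_=frame(yaw-phi); z=np.array([0,0,-1.]); return np.column_stack([np.cross(s*xg,z),s*xg,z])
E
python3 - <<'E'
from plan import *
from station import r
S=dict(np.load("scene.npz"));T=dict(np.load("top.npz"))
K,e=tri([ray(S,287.6,186.3),ray(T,308.8,208.5)]);print(K,e, onz(T,308.8,208.5,.18),onz(S,287.6,186.3,.18))
c=lambda u,v:((u+.5)/5-.5+230,(v+.5)/5-.5+130)
for p in ([(125,317),(487,372)],[(130,82),(560,147)],[(130,105),(555,167)]):
    q=[onz(T,*c(*a),.151) for a in p]; d=q[0]-q[1]; print(np.round(q,4).tolist(),np.arctan2(-d[0],d[1]))
print(r.camera("wrist")["hand_eye"].round(3))
yaw=-.145; K[2]=.18
for s in (1,-1):
  for phi in (0,.4,.8,1.2,1.57):
    P=knob_at(K,yaw,.15,phi)-[0,0,.019]; q=r.solve_ik(P,rot(yaw,phi,s)); print(s,phi,P.round(3),None if q is None else np.round(q,2))
E
```

```text
[ 0.55721605 -0.05169727  0.18145331] [np.float64(0.0005989304751314578), np.float64(0.0005989304751315533)] [ 0.55783839 -0.05229118  0.18      ] [ 0.55847727 -0.04952426  0.18      ]
[[0.5968, 0.0658, 0.151], [0.5709, -0.0979, 0.151]] -0.15692767871246616
[[0.7069, 0.063, 0.151], [0.675, -0.1349, 0.151]] -0.16008249843493064
[[0.696, 0.063, 0.151], [0.6656, -0.1323, 0.151]] -0.15439186554125744
[[ 0.    -0.95  -0.312  0.08 ]
 [ 1.     0.     0.    -0.   ]
 [-0.    -0.312  0.95  -0.143]
 [ 0.     0.     0.     1.   ]]
1 0 [ 0.558 -0.045  0.175] [ 0.74  0.54 -0.93  1.82  0.5   1.03 -0.53]
1 0.4 [ 0.516 -0.021  0.175] [ 0.71  0.44 -0.9   1.93  0.41  0.97 -0.92]
1 0.8 [0.486 0.018 0.175] [ 0.74  0.42 -1.    1.99  0.43  0.96 -1.43]
1 1.2 [0.474 0.065 0.175] [ 0.74  0.47 -1.14  2.01  0.51  0.99 -2.  ]
1 1.57 [0.48  0.11  0.175] [ 0.6   0.47 -1.08  1.98  0.5   0.99 -2.44]
-1 0 [ 0.558 -0.045  0.175] [-0.87  0.82  1.36  1.87 -0.87  1.21 -2.5 ]
-1 0.4 [ 0.516 -0.021  0.175] [ 0.95  0.67 -1.3   1.92  0.72  1.13  1.96]
-1 0.8 [0.486 0.018 0.175] [ 0.91  0.59 -1.29  1.99  0.66  1.07  1.51]
-1 1.2 [0.474 0.065 0.175] [ 0.89  0.77 -1.49  2.01  0.83  1.21  0.86]
-1 1.57 [0.48  0.11  0.175] [ 0.65  0.52 -1.17  1.98  0.56  1.02  0.64]
```

```bash
cat >> plan.py <<'E'
def wcam(r):
    p,R=np.array(r.read_ee_pos()),np.array(r.read_tool_rot()); c=r.camera("wrist"); E=np.array(c["hand_eye"])
    Rw=R@E[:3,:3]; o=p+R@E[:3,3]; return dict(frame=c["frame"],mtx=np.array(c["mtx"]),R=Rw.T,t=-Rw.T@o)
E
python3 - <<'E'
from plan import *
from station import r
K=np.array([.5575,-.0515,.1805]);yaw=-.157
r.move_ptp(K+[0,0,.06],rot(yaw,0))
r.set_gripper(.06,squeeze=20)
c=wcam(r);np.savez("w1.npz",**c);cv2.imwrite("pics/w1.png",c["frame"][:,:,::-1])
print(c["mtx"],r.read_time(),r.read_q(),r.read_contact_force(),c["R"]@K+c["t"], c["mtx"]@(c["R"]@K+c["t"]))
E
```

```text
[[295.91584403   0.         249.62441191]
 [  0.         295.91584403 191.75847415]
 [  0.           0.           1.        ]] 2.775 [ 0.78558383  0.45857015 -0.96251846  1.75928237  0.41100404  1.14119675
 -0.46174299] [-0.46057022  0.10173851 -0.00700921] [-7.80628905e-05  1.31524335e-02  2.17675955e-01] [54.31413221 45.63322245  0.21767595]
```

View pics/w1.png

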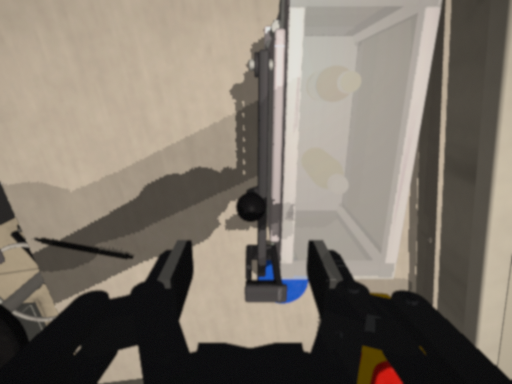

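The wrist picture shows the knob at about (251,207) between the fingers. The bar runs nearly parallel to the image columns, so yaw is close. I'll refine both from masks.

Run:
```python
from plan import *
c=dict(np.load("w1.npz"));g=c["frame"].max(2)
m=((g<45)*1).astype(np.uint8)
for v in range(192,224,3): print(v,np.flatnonzero(m[v,225:285])+225)
b=[]
for v in range(85,190,8):
    row=g[v,250:300].astype(int); i=np.flatnonzero(row<90)+250; b.append((v,i.min(),i.max(),int(row.min())))
print(b)
f=c["frame"];print(f[120,250:296].max(1))
```

```text
192 [247 248 249 250 251 252 253 254 255 256]
195 [243 244 245 246 247 248 249 250 251 252 253 254 255 256 257 258 259]
198 [240 241 242 243 244 245 246 247 248 249 250 251 252 253 254 255 256 257
 258 259 260 261 262 263 264 265]
201 [239 240 241 242 243 244 245 246 247 248 249 250 251 252 253 254 255 256
 257 258 259 260 261 262 263 264 265]
204 [238 239 240 241 242 243 244 245 246 247 248 249 250 251 252 253 254 255
 256 257 258 259 260 261 262 263 264 265 266]
207 [238 239 240 241 242 243 244 245 246 247 248 249 250 251 252 253 254 255
 256 257 258 259 260 261 262 263 264 265 266]
210 [238 239 240 241 242 243 244 245 246 247 248 249 250 251 252 253 254 255
 256 257 258 259 260 261 262 263 264 265]
213 [239 240 241 242 243 244 245 246 247 248 249 250 251 252 253 254 255 256
 257 258 259 260 261 262 263 264 265]
216 [240 241 242 243 244 245 246 247 248 249 250 251 252 253 254 255 256 257
 258 259 260 261 262 263 264 265]
219 [244 245 246 247 248 249 250 251 252 253 254 255 256 257 258 259 260 261
 262 263 264 265]
222 [258 259 260 261 262 263 264 265]
[(85, np.int64(258), np.int64(271), 65), (93, np.int64(258), np.int64(272), 66), (101, np.int64(256), np.int64(271), 61), (109, np.int64(250), np.int64(271), 54), (117, np.int64(250), np.int64(271), 54), (125, np.int64(250), np.int64(271), 55), (133, np.int64(250), np.int64(271), 55), (141, np.int64(250), np.int64(270), 56), (149, np.int64(250), np.int64(270), 53), (157, np.int64(250), np.int64(270), 54), (165, np.int64(250), np.int64(270), 55), (173, np.int64(250), np.int64(270), 55), (181, np.int64(257), np.int64(270), 61), (189, np.int64(250), np.int64(269), 33)]
[ 78  78  78  77  77  77  74  64  50  49  60  68  72  75  76  76  73  68
  71  76  78  80 100 134 166 187 198 201 201 200 195 175 139 104 101 141
 190 213 219 219 219 220 220 219 215 213]
```

Run:
```python
from plan import *
from station import r
c=dict(np.load("w1.npz"))
K=onz(c,251.2,206.3,.1805)
q=[onz(c,*p,.149) for p in ((271.5,90),(269.7,185))];d=q[0]-q[1];yaw=np.arctan2(-d[0],d[1])
print(K,yaw,q)
yaw=(yaw-.157)/2 if abs(yaw+.157)<.05 else -.157
np.savez("est.npz",K=K,yaw=yaw);print(yaw)
r.move_linear(K+[0,0,.02],.08,rot(yaw,0)); f0=np.array(r.read_contact_force());m0=np.array(r.read_ft_torque())
r.move_linear(K-[0,0,.019],.08); f1=np.array(r.read_contact_force())
print(f0,f1-f0)
r.set_gripper(.012,squeeze=20)
f=np.array(r.read_contact_force());x,y=frame(yaw)
print("w",r.read_gripper_width(),r.read_grasp_force(),"fx,fy,fz",(f-f0)@x,(f-f0)@y,(f-f0)[2],r.read_time(),r.read_ee_pos()-K)
np.savez("est.npz",K=K,yaw=yaw,f0=f0)
c=wcam(r);cv2.imwrite("pics/w2.png",c["frame"][:,:,::-1])
```

```text
[ 0.55912877 -0.04909783  0.1805    ] -0.15411348007332304 [array([0.58683952, 0.02855115, 0.149     ]), array([ 0.57543619, -0.04485517,  0.149     ])]
-0.15555674003666153
[0.57044832 0.39097288 0.67339003] [ 0.05803806 -0.79076263  0.05176231]
w 0.020271767742023904 19.479267597198486 fx,fy,fz -4.386153443035652 -0.35606602044371743 4.540031427856869 4.5 [-0.00050438  0.00010722 -0.01852643]
```

View pics/w2.png

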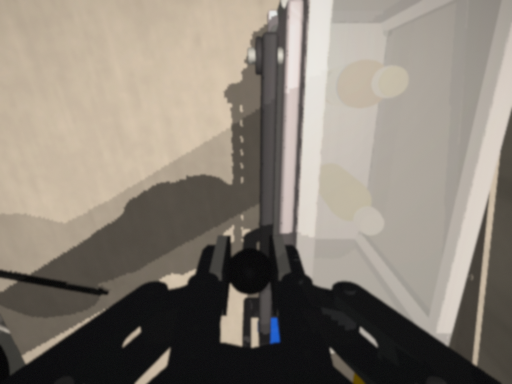

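The picture shows the knob between the pads at (250,270) with the bar clear below. The 20.3 mm width and the upward force suggest I'm gripping a little above the ball's centre, so I'll regrip slightly lower and farther out.

Run:
```python
from plan import *
from station import r
e=dict(np.load("est.npz"));yaw=float(e["yaw"]);x,y=frame(yaw)
def F(f0): 
    f=np.mean([r.read_contact_force() for _ in range(4)],0)-f0; return np.round([f@x,f@y,f[2]],2)
r.set_gripper(.045); 
K=e["K"]-[0,0,.0025]-x*.0008
r.move_linear(K-[0,0,.019],.05); r.sleep(.2); f0=np.mean([r.read_contact_force() for _ in range(4)],0); print("free",f0)
r.set_gripper(.012,squeeze=25); r.sleep(.2)
print("w",r.read_gripper_width(),F(f0),r.read_grasp_force())
p=np.array(r.read_ee_pos())
for i in range(4):
    f=F(f0)
    if abs(f[0])<1.0: break
    p=p+x*np.sign(f[0])*.0003; r.move_linear(p,.02); print(F(f0))
np.savez("est.npz",K=e["K"],yaw=yaw,f0=f0,p=p)
print(r.read_time(),p,r.read_ee_pos())
```

```text
free [-0.42831321  0.82596741 -0.19531048]
w 0.019739495315020256 [-0.21 -0.82  1.88] 24.368627965450287
5.9 [ 0.55842067 -0.04899031  0.15913582] [ 0.55842067 -0.04899031  0.15913582]
```

```bash
cat > lift.py <<'E'
import sys
from plan import *
from station import r
e=dict(np.load("est.npz"));yaw=float(e["yaw"]);x,y=frame(yaw);f0=e["f0"];K0=e["p"]+[0,0,.019]
def F(n=3):
    f=np.mean([r.read_contact_force() for _ in range(n)],0)-f0; return np.array([f@x,f@y,f[2]])
def go(th,phi=0.,sp=.02): r.move_linear(knob_at(K0,yaw,th,phi)-[0,0,.019],sp,rot(yaw,phi))
E
python3 - <<'E'
from lift import *
print(r.read_time())
go(.02); r.sleep(.1); print(r.read_time(),F()); th=.02
for i in range(12):
    th+=.0015; go(th,0,.01); f=F(); print(round(r.read_time(),2),round(th,4),f.round(2))
    if f[2]<-4.5: break
print(knob_at(K0,yaw,th)-[0,0,.019]-r.read_ee_pos(),r.read_gripper_width())
np.savez("th.npz",th=th)
E
```

```text
5.9
6.2667 [ 0.4620156  -1.05609338 -0.1000549 ]
6.52 0.0215 [-0.26 -1.16 -1.08]
6.77 0.023 [ 0.26 -1.5  -1.87]
7.02 0.0245 [ 0.36 -0.15 -2.05]
7.27 0.026 [ 0.28 -1.24 -2.71]
7.52 0.0275 [ 0.51  0.49 -1.06]
7.77 0.029 [-0.5  -0.75 -1.96]
8.02 0.0305 [ 0.54 -1.24 -0.72]
8.27 0.032 [-0.2  -1.05 -1.56]
8.52 0.0335 [ 1.06 -0.7  -1.04]
8.77 0.035 [ 0.49 -0.85 -1.3 ]
9.02 0.0365 [ 0.55 -1.09 -2.49]
9.27 0.038 [-0.42 -1.2  -0.92]
[-2.15742719e-05 -1.60447120e-05 -3.83428203e-05] 0.019873373311538014
```

```bash
cat > loop.py <<'E'
from lift import *
th=float(np.load("th.npz")["th"]);hist=[];print(np.array([r.read_contact_force()[2] for _ in range(6)]).round(2))
while th<.215 and r.read_time()<36:
    th+=.002; go(th,0,.01); f=F(8); hist.append((round(th,4),*f.round(1).tolist()))
    if f[2]<-3.3:
        r.sleep(.04); g=F(8); r.sleep(.04); g=(g+F(8))/2; hist.append(("chk",*g.round(1).tolist()))
        if g[2]<-3.1: break
print(*hist,sep="\n"); print(r.read_time(),r.read_gripper_width())
np.savez("th.npz",th=th)
E
python3 loop.py
```

```text
[-1.11 -1.11 -1.11 -1.11 -1.11 -1.11]
(0.04, -1.2, -0.4, -1.0)
(0.042, 0.2, -1.4, -1.1)
(0.044, 0.5, -0.4, -1.4)
(0.046, -0.8, -0.4, -1.5)
(0.048, 0.2, -1.1, -0.8)
(0.05, 1.3, -1.9, -0.3)
(0.052, 0.4, -1.2, -0.8)
(0.054, 1.0, -0.1, -2.3)
(0.056, 0.4, -1.1, -1.4)
(0.058, 0.2, -1.0, -1.3)
(0.06, 1.0, -0.1, -0.3)
(0.062, 1.0, -0.0, -1.8)
(0.064, 0.2, -0.8, -1.4)
(0.066, 1.4, -1.3, -1.6)
(0.068, 1.4, -0.7, -1.5)
(0.07, 0.6, -0.7, -0.4)
(0.072, 0.1, -1.3, -0.5)
(0.074, 0.4, -2.0, -1.5)
(0.076, 0.3, -1.7, -1.6)
(0.078, 0.8, -0.7, -1.7)
(0.08, 0.4, -1.6, -1.0)
(0.082, 0.4, -1.0, -2.0)
(0.084, -0.1, -1.0, -1.0)
(0.086, 0.2, -1.2, -1.5)
(0.088, 0.3, -0.9, -1.4)
(0.09, 0.3, -1.0, -1.2)
(0.092, -0.2, -0.6, -1.5)
(0.094, -0.0, -0.6, -2.2)
(0.096, 1.0, -0.8, -1.9)
(0.098, 0.6, -0.7, -1.9)
(0.1, 0.6, -1.1, -1.6)
(0.102, -0.2, -0.8, -1.6)
(0.104, 1.1, -0.7, -1.0)
(0.106, -0.2, -0.8, -2.2)
(0.108, -0.1, -0.5, -0.8)
(0.11, 1.0, -1.1, -1.7)
(0.112, 0.6, -0.6, -1.2)
(0.114, 0.5, -0.9, -1.8)
(0.116, -0.4, -1.5, -2.5)
(0.118, 0.5, -1.5, -2.0)
(0.12, 0.1, -1.3, -2.5)
(0.122, 1.1, -0.2, -2.0)
(0.124, -0.3, -1.5, -1.7)
(0.126, 0.5, -1.1, -2.6)
(0.128, 0.9, -1.4, -1.9)
(0.13, 0.0, -1.5, -0.9)
(0.132, 1.5, -2.0, -0.8)
(0.134, 0.5, -1.9, -1.7)
(0.136, 0.0, -0.6, -2.1)
(0.138, -0.7, -1.5, -1.8)
(0.14, -0.0, -1.1, -2.1)
(0.142, -0.1, -1.3, -2.1)
(0.144, -0.8, -1.5, -1.0)
(0.146, 0.0, -2.4, -2.2)
(0.148, 0.3, -1.6, -1.6)
(0.15, -0.4, -1.1, -1.3)
(0.152, 0.7, -1.6, -3.0)
(0.154, 1.5, -1.2, -4.4)
('chk', 1.2, -2.0, -4.3)
23.85 0.020305040400510076
```

The bar met the hood buffer at about 0.152 rad. Allowing for bar tilt across the 16 mm catch, I'll back down to 0.144 rad and start the swing in small steps, watching the force.

```bash
cat > swing1.py <<'E'
from lift import *
th=.144; go(th,0,.02); r.sleep(.1); b=F(); print("base",b.round(2)); H=[];phi=0.
for s in [.006]*3+[.0025]*9+[.006]*4+[.01]*4:
    phi+=s; go(th,phi,.02); f=F(); H.append((round(phi,4),*f.round(1).tolist()))
    if f[0]-b[0]>2.5 or abs(f[2]-b[2])>2.5:
        r.sleep(.05); f=F(); H.append(("chk",*f.round(1).tolist()))
        if f[0]-b[0]>2.5 or abs(f[2]-b[2])>2.5: print("STOP");break
print(*H,sep="\n");print(r.read_time(),r.read_gripper_width());np.savez("th.npz",th=th,phi=phi)
c=wcam(r);cv2.imwrite("pics/w3.png",c["frame"][:,:,::-1])
E
python3 swing1.py
```

```text
base [ 0.63 -1.75 -2.23]
(0.006, 0.7, -1.7, -1.3)
(0.012, 1.0, -1.4, -1.6)
(0.018, 0.0, -1.5, -0.1)
(0.0205, 1.2, -0.9, -1.4)
(0.023, 0.2, -0.4, -1.3)
(0.0255, 0.4, -2.1, -1.1)
(0.028, 1.1, -1.8, -1.4)
(0.0305, 2.1, -0.4, -2.1)
(0.033, 0.9, -2.7, -1.5)
(0.0355, 1.6, -1.5, -1.1)
(0.038, 0.4, -1.3, -1.1)
(0.0405, 1.0, -1.4, -1.7)
(0.0465, -0.0, -1.1, -0.5)
(0.0525, 0.7, -1.1, -0.9)
(0.0585, 0.1, -1.2, -0.6)
(0.0645, 1.6, -2.1, -0.6)
(0.0745, 1.7, -1.2, -2.0)
(0.0845, 0.5, -0.8, -1.4)
(0.0945, 0.0, -0.9, -0.4)
(0.1045, 0.1, -2.4, -0.8)
29.2 0.02004427002300288
```

View pics/w3.png

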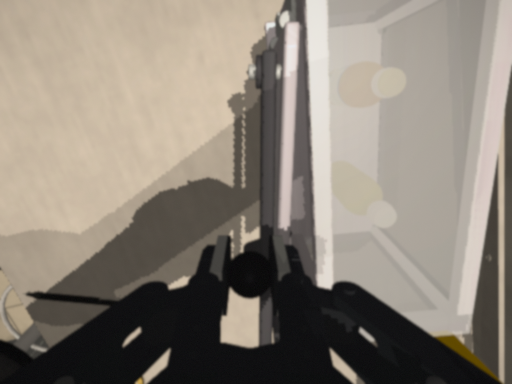

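The gate came out freely: a wedge gap shows between the gate rail (290,120) and the cage front rail (318,120), and the knob is still gripped. I'll continue to a right angle with radial compliance.

```bash
cat > swing2.py <<'E'
from lift import *
d=np.load("th.npz");th=float(d["th"]);phi=float(d["phi"]);off=0.;H=[];END=1.56
while phi<END-1e-6:
    n=min(phi+.06,END); xg,yg=frame(yaw-n)
    P=knob_at(K0,yaw,th,n)-[0,0,.019]+off*yg
    r.move_linear(P,.05,rot(yaw,n-.1*(n-.1045))); phi=n
    f=np.array(r.read_contact_force())-f0; ft,fr=f@xg,f@yg; H.append((round(phi,2),round(ft,1),round(fr,1),round(f[2],1),round(off*1e3,1)))
    if abs(fr+1)>2.5: off+=np.sign(fr+1)*.0005
    if abs(fr)>18 or abs(ft)>10 or abs(f[2])>10: print("STOP");break
print(*H,sep="\n");print(r.read_time(),r.read_gripper_width(),r.read_q());np.savez("th.npz",th=th,phi=phi,off=off)
E
python3 swing2.py
```

```text
(0.16, np.float64(0.5), np.float64(-0.5), np.float64(-1.7), 0.0)
(0.22, np.float64(1.1), np.float64(-1.4), np.float64(-1.8), 0.0)
(0.28, np.float64(2.0), np.float64(-0.1), np.float64(-1.4), 0.0)
(0.34, np.float64(0.6), np.float64(1.8), np.float64(-2.2), 0.0)
(0.4, np.float64(1.0), np.float64(-0.2), np.float64(-1.5), np.float64(0.5))
(0.46, np.float64(0.7), np.float64(0.2), np.float64(-2.4), np.float64(0.5))
(0.52, np.float64(1.5), np.float64(-0.4), np.float64(-1.3), np.float64(0.5))
(0.58, np.float64(0.1), np.float64(-2.1), np.float64(-1.5), np.float64(0.5))
(0.64, np.float64(0.7), np.float64(-1.1), np.float64(-1.0), np.float64(0.5))
(0.7, np.float64(1.0), np.float64(-0.8), np.float64(0.1), np.float64(0.5))
(0.76, np.float64(0.9), np.float64(-2.3), np.float64(-0.6), np.float64(0.5))
(0.82, np.float64(2.2), np.float64(-1.0), np.float64(-1.6), np.float64(0.5))
(0.88, np.float64(2.5), np.float64(-2.0), np.float64(0.2), np.float64(0.5))
(0.94, np.float64(0.8), np.float64(-1.6), np.float64(-0.7), np.float64(0.5))
(1.0, np.float64(1.2), np.float64(-1.8), np.float64(-0.6), np.float64(0.5))

[... 174 characters left out ...]
), np.float64(-1.9), np.float64(-0.9), np.float64(0.5))
(1.24, np.float64(0.7), np.float64(-0.3), np.float64(-1.2), np.float64(0.5))
(1.3, np.float64(1.1), np.float64(1.6), np.float64(-1.5), np.float64(0.5))
(1.36, np.float64(0.5), np.float64(0.0), np.float64(-1.0), np.float64(1.0))
(1.42, np.float64(0.9), np.float64(0.7), np.float64(-0.8), np.float64(1.0))
(1.48, np.float64(3.3), np.float64(1.2), np.float64(-1.8), np.float64(1.0))
(1.54, np.float64(3.0), np.float64(1.5), np.float64(-2.7), np.float64(1.0))
(1.56, np.float64(2.1), np.float64(1.5), np.float64(-1.6), np.float64(1.0))
36.7 0.020186353539962378 [ 0.30668897  0.34334023 -0.69531237  1.98003525  0.27645661  0.91270598
 -2.10070836]
```

```bash
cat > lower.py <<'E'
from lift import *
d=np.load("th.npz");phi=float(d["phi"]);off=float(d["off"]);xg,yg=frame(yaw-phi)
def g(th,sp): r.move_linear(knob_at(K0,yaw,th,phi)-[0,0,.019]+off*yg,sp)
for th in (.11,.08,.05,.03): g(th,.03); print(th,(np.array(r.read_contact_force())-f0).round(1))
for th in np.arange(.026,-.007,-.003):
    g(th,.01); f=np.array(r.read_contact_force())-f0; print(round(th,3),f.round(1))
    if f[2]>1.5: break
r.set_gripper(.045); print("open",r.read_gripper_width(),(np.array(r.read_contact_force())-f0).round(1))
p=np.array(r.read_ee_pos()); r.move_linear(p+[0,0,.06],.08); r.move_linear(p+[-.03,0,.2],.2)
print(r.read_time()); 
c=wcam(r);a=c["frame"];t=r.camera("top");np.savez("t2.npz",**t)
cv2.imwrite("pics/end.png",np.hstack([a[:, :,::-1][::1],t["frame"][:,:,::-1]])[:, :])
im=cv2.imread("pics/end.png");cv2.imwrite("pics/end2.png",cv2.resize(im,(800,300)))
cv2.imwrite("pics/end_top.png",cv2.resize(t["frame"][110:260,200:400,::-1],(800,600),interpolation=cv2.INTER_CUBIC))
E
python3 lower.py
```

```text
0.11 [-0.5 -3.8 -1.3]
0.08 [-1.7 -1.9 -0.2]
0.05 [-2.6 -2.9 -0.3]
0.03 [-2.8 -1.8  1.1]
0.026 [-2.6 -2.4  1.1]
0.023 [-2.2 -1.6  1.4]
0.02 [-1.9 -1.2 -0.7]
0.017 [-0.9  0.4 -0.5]
0.014 [-0.6  0.5  0.3]
0.011 [-0.4  0.9  0.1]
0.008 [ 0.2  0.1 -0.5]
0.005 [ 1.1  0.1 -1.1]
0.002 [ 1.3  0.4 -1.1]
-0.001 [ 2.1  0.5 -0.5]
-0.004 [ 0.7 -1.   2.6]
open 0.044880850628326675 [ 0.  -0.5  0.1]
42.6083
```

View pics/end2.png

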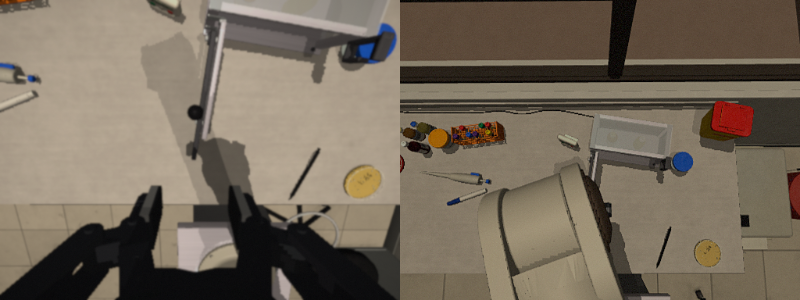

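The gate stands at about 90° to the cage front. The bar is down and the knob is free at about (195,112). The gripper is clear, and the timer, cup and cage look undisturbed. Handing in.

```bash
python3 -c "
from station import r
print(r.job_done(),r.read_time())"
```

```text
the job is handed in; nothing more can be done
the job is handed in; nothing more can be done
```

The job is handed in: I lifted the latch bar clear by feel, swung the gate to about 1.56 rad, set the bar down on its rest and let go, in about 43 s; the last pictures showed the cup and timer in place (I didn't check the bottles close up), and no verdict came back.

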